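# Refill the soap-box feed track

## Robot

A 6-joint arm with a two-finger parallel gripper is mounted at the origin on the work surface. World frame = base frame: x ahead of the robot, y to its left, z up, the work surface at z = 0. Lengths are in m, angles in degrees, forces in N, time in s.
With the tool pointing down it reaches from about 0.25 to 0.725 m from the base axis. Payload 9.7 kg.
Tool frame: the origin (TCP) lies at the very end of the fingers, on their centre line; the grasp point (between the pads) lies 19 mm behind it; z points along the fingers, y is the line along which they close (so a half turn about z gives the same grasp; the last joint's range is limited). The gripper opens to 85 mm and grips with 20 to 120 N. Pads are 22 mm wide; open, the fingers measure 114 mm over their backs; the gripper's body (76 mm by 85 mm) begins 54 mm behind the grasp point. The pads swing forward as they close: fully open they stand 13 mm farther back than shut.
Start: joints at [-70.302, 4.979, 10.078, 95.1, 0, 90], TCP at [0.185, -0.518, 0.231] pointing down, gripper open.
Joint ranges: [-179.16, 179.16], [-48.56, 103.87], [-65.8, 70.77], [-126.05, 130.52], [-82.76, 87.17], [-180, 180]. Speed limits (degrees/s): [127.2, 127.2, 147.25, 180, 180, 180].

## Interface

Orientations are given as [roll, pitch, yaw] about the fixed x, y, z axes, in that order (R = Rz(yaw) Ry(pitch) Rx(roll)).
In Python, from workcell import telemetry, optics, workorder gives the robot as it stands.
- The arm moves only by the shell command python3 -m handwheel 'ROWS' [FORCE]. ROWS is JSON, a list of rows, each an object of numbers: "tx", "ty", "tz": the shift along the tool's x, y, z in m; "ax", "ay", "az": the turn, a rotation vector about the tool's x, y, z in degrees; "jaw": the gripper command: -1 is shut, 1 is fully open, values between are in proportion. A call has exactly 10 rows; each row shifts and turns the commanded pose from where the row before left it, along the tool's axes as they then stand; what a row does not reach is not made up. A row lasts 1/8 s, in which the tool goes at most 62.5 mm and 10.7 degrees, less where a joint would pass 70% of its speed; a pose out of reach is approached as far as the arm can. A call is refused whole if a number of a shift passes 0.0625 or a number of a turn 10.7, either way. A call with a gripper value outside its range is refused whole. The fingers move at their own pace and stop on an object; FORCE is the grip in N (left out, the last holds). Time passes only in rows, so rows that do not move let the fingers close, or fill a call up. It gives the time, the measured TCP pose, the force, the opening and the grip force at its end, in the units of the state.
- telemetry.get_obs(): the state, without advancing time (a new reading comes with each control period).
- optics.camera(name): name is "scene" or "top" or "wrist"; returns a dict with "color" (420x560x3 uint8, red, green, blue), "K" (3x3 intrinsics, pixels), "extrinsics" (4x4, takes a point from camera to world coordinates); the wrist camera has in their place "mount" (4x4, takes a point from camera to tool coordinates, whose origin is the TCP and whose axes are the flange's). Camera axes: x right, y down, z forward; pixel columns grow to the right and rows downward; lengths in m; the calibration is good to about 2 mm. A picture is of the moment at which its call begins: read the wrist's pose just before it. There is no depth.
- workorder.job_done(): hands the job in; it is judged then, once.
The state is a dict: "time": time; "q": joint angles; "qd": joint speeds; "joint_efforts": joint torques, N m; "ee_pos": TCP position; "tcp_rot": TCP orientation; "wrist_force": force on the tool from outside, world axes, zero at the start; "torque": the same for the moment, N m; "opening": finger opening in m; "grasp_force": force on a finger pad.
Only numpy, scipy, OpenCV 4.12 (cv2) and the standard library are available. Lean on these libraries where they do the work, as an engineer would, in place of code of your own. Each camera call takes 0.05 s, during which the arm holds its last target. There are 200 camera calls.

## Task

The counter's little feed track for single-dose soap boxes has sold out: draw its sprung pusher back by the knob and park the knob in the hold-open notch at the back, without jamming it hard against the stop. Stand the two small soap boxes upright in the lane, one behind the other with their broad faces across it. Then unhook the knob and ease the pusher slowly forward by hand until its spring holds both boxes snug against the front stop; do not let it snap forward or crush the boxes, and leave the other things on the counter where they are.

Things in the scene. Friction and masses are not known exactly. Their poses are not given: they have to be found in the camera images.
- tray: Fixed steel feed track, 242 x 121 mm on plan, 45 mm high. Origin at the underside on the lane's centre line; +x is the feed direction (towards the front stop), +y across, +z up. Lane 57 mm wide (walls at y = +-28.5 mm, flared outward from 33 mm height to +-35 mm at their top, 45 mm), floor 4 mm above the origin, back wall at x = -80 mm.
- lane_front (a point): Fixed point on the lane floor at tray x = 120, y = 0, z = 4 mm: where the inner face of the clear front stop stands at mid-setting. The stop (54 mm wide, 4 mm thick, top 42 mm above the counter) is adjustable: on each track it is screwed down up to 9 mm nearer or farther along x.
- rail_end (a point): Fixed point at tray x = -28.5, y = -64, z = 46 mm. Beside the lane (tray y from -32 to -83 mm) a flat plate has a straight slot along y = -50 mm for the knob's stem. At its back an adjustable end plate (top 46.5 mm) holds the rubber end stop and a J-shaped notch to -y with a tooth the stem must pass behind. Parked, the stem stands at this point, up to 18 mm off along x by the plate's setting.
- pusher_slide (a joint): Pusher travel, m: 0 fully forward (face at tray x = +110 mm), growing as it is drawn back to -x. A ribbon spring drives it forward with 4 to 6 N all along. With the end plate at mid-setting the stem meets the end stop at 0.112, can pass sideways behind the tooth only from 0.1085 to there (pull right to the stop) and parks at 0.1035; each track's setting shifts all three by up to 0.018.
- knob_slide (a joint): Sideways position of the knob on the pusher, m: 0 in the straight slot, growing towards tray -y, 0.014 fully over in the notch. It can leave 0 only at the back end of the slot, has light drag (below 1 N) and stays where it is left.
- knob_grip (a point): Middle of the black knob's grip: an upright block 18 mm along the track x 20 mm across x 34 mm tall, from 50 to 84 mm above the counter (this point at 67 mm), on an 8 mm stem. It stands at tray x = 75 mm minus the pusher's travel, y = -50 mm minus the knob's sideways position, and moves with the pusher.
- pusher_face (a point): Point on the middle of the pusher's upright front face, 40 mm above the counter. The pusher's plate is 6 mm thick, 50 mm wide and reaches 72 mm above the counter; the knob stands 35 mm behind its face.
- pusher: The sprung pusher itself (plate, spring drum and arm). Origin at the foot of the middle of its front face, axes as the tray's.
- box_a: Single-dose soap box, a stiff carton 32 mm thick (x) x 52 mm wide (y) x 92 mm tall (z), about 70 g, standing on the counter. Origin at the centre of its underside.
- box_b: Second soap box, the same in every way; either may go first.
- sheet_box: Bystander: bigger carton of dryer sheets, 46 x 72 x 118 mm, standing among the soap boxes; not for this track. Origin at the centre of its underside.
- softener: Bystander: softener bottle, 68 mm diameter, 190 mm tall. Origin under its centre.
- powder_jar: Bystander: jar, 76 mm diameter, 85 mm tall. Origin under its centre.
- cup: Bystander: clear measuring cup, 66 mm diameter, 60 mm tall. Origin under its centre.
- token_dish: Bystander: white dish, 110 mm diameter, 28 mm tall. Origin under its centre.
- lint_brush: Bystander: brush 200 mm long lying on the counter. Origin at the underside, mid-length.
- spray_can: Bystander: spray can, 56 mm diameter, 170 mm tall. Origin under its centre.
Not all that is in view belongs to the job. Leave any red look-alike of the box_a alone.

How it is judged (in metres and radians):
On the way, in this order (a step that is already met when the one before it is completed fails the run):
1. the pusher is parked: drawn back, its knob over in the hold-open notch, and let go (value of joint pusher_slide above 0.083 m and value of joint knob_slide above 0.01 m and contact force between the fingers and anything else below 0.5 N), for 0.2 s.
2. both soap boxes stand upright on the lane floor, released, with the pusher still parked (all of step 1 and z of box_a in the frame of tray between 0.001 and 0.008 m and angle between each of box_a, box_b's own z axis and vertical below 0.1 rad and x of box_a in the frame of tray between 0.02 and 0.118 m and y of box_a in the frame of tray between -0.006 and 0.006 m and angle between the x axis of each of box_a, box_b and the x axis of tray, either way round below 0.15 rad and z of box_b in the frame of tray between 0.001 and 0.008 m and x of box_b in the frame of tray between 0.02 and 0.118 m and y of box_b in the frame of tray between -0.006 and 0.006 m), for 0.2 s.
At the end, for the whole second after the job is handed in: Both soap boxes stand upright (0.1 rad) on the lane floor, within 6 mm of its middle, broad faces across it (0.15 rad), at rest, centres under 35 mm apart; the knob is back in the straight slot (4 mm); the pusher, at rest, presses on the row with over 2 N (z of box_a in the frame of tray between 0.001 and 0.008 m and angle between each of box_a, box_b's own z axis and vertical below 0.1 rad and x of box_a in the frame of tray between 0.02 and 0.118 m and y of box_a in the frame of tray between -0.006 and 0.006 m and angle between the x axis of each of box_a, box_b and the x axis of tray, either way round below 0.15 rad and z of box_b in the frame of tray between 0.001 and 0.008 m and x of box_b in the frame of tray between 0.02 and 0.118 m and y of box_b in the frame of tray between -0.006 and 0.006 m and (contact force between pusher and box_a above 2 N or contact force between pusher and box_b above 2 N) and distance between box_a and box_b below 0.035 m and value of joint knob_slide below 0.004 m and velocity of joint pusher_slide between -0.01 and 0.01 m/s and linear speed of each of box_a, box_b below 0.02 m/s); the robot touches nothing.
It fails at once if the pusher snaps forward (faster than 0.3 m/s) (velocity of joint pusher_slide below -0.3 m/s).
It fails at once if the knob is jammed against the end stop or the notch with more than 20 N (contact force between pusher and tray above 20 N).
It fails at once if a soap box is crushed by the pusher with more than 20 N (contact force between pusher and box_a above 20 N or contact force between pusher and box_b above 20 N).
It fails at once if another thing on the counter is pushed more than 30 mm or tipped (distance of any of sheet_box, softener, powder_jar, cup, token_dish, lint_brush, spray_can from where it was at the start of the episode above 0.03 m or angle between any of sheet_box, softener, powder_jar, cup, token_dish, spray_can's own z axis and vertical above 0.25 rad).
It also fails if it takes over 72 s, if anything falls off the work surface, if the arm or the gripper's body presses on something with over 40 N, if the wrist force passes 120 N, or if a joint passes its speed limit or range.

## Working session

There is one attempt and no reset: what is moved stays moved. The work goes in short steps, Python scripts to look and compute and a shell command to move; the robot and the scene stay as the last step left them, time stands still between calls to the robot, and variables do not carry over. Pictures are saved under pics/ and viewed, at most 10 in all, crops included, and the job is handed in when it is done.

```bash
mkdir -p pics; ls; python3 - <<'E'
from workcell import telemetry, optics
import cv2,numpy as np
print(telemetry.get_obs())
for n in("top","scene"):
    c=optics.camera(n); cv2.imwrite(f"pics/{n}0.png",c["color"][...,::-1]); np.savez(f"{n}0.npz",**{k:c[k] for k in("K","extrinsics")}); print(n,c["K"].round(1).tolist(),c["extrinsics"].round(3).tolist())
E
```

```text
pics
{'time': 0.0, 'q': array([-7.03017472e+01,  5.01096446e+00,  1.00357233e+01,  9.50980169e+01,
        2.60415454e-03,  9.00004325e+01]), 'qd': array([ 0.00541357,  0.06964519, -0.04821537, -0.06873772,  0.05548237,
        0.047647  ]), 'joint_efforts': array([ 5.10218451e-03, -5.20384097e+01,  4.64812768e+01,  1.59071916e-02,
        3.06174170e-04,  1.65255568e-05]), 'ee_pos': array([ 0.1853279 , -0.51761207,  0.23059572]), 'tcp_rot': array([-1.79926742e+02, -2.60359944e-03,  1.96978170e+01]), 'wrist_force': array([-0.15211865,  0.32935463,  1.51358615]), 'torque': array([ 0.0071623 ,  0.01873879, -0.02924934]), 'grasp_force': 0.0, 'opening': 0.08534921258575315}
top [[388.0, 0.0, 272.5], [0.0, 388.0, 204.7], [0.0, 0.0, 1.0]] [[0.025, -0.991, 0.135, 0.407], [-1.0, -0.024, 0.003, 0.041], [0.001, -0.135, -0.991, 1.076], [0.0, 0.0, 0.0, 1.0]]
scene [[445.3, 0.0, 281.1], [0.0, 445.3, 207.7], [0.0, 0.0, 1.0]] [[-0.715, 0.544, -0.44, 1.196], [0.699, 0.56, -0.445, 0.661], [0.004, -0.625, -0.78, 1.227], [0.0, 0.0, 0.0, 1.0]]
```

View pics/top0.png

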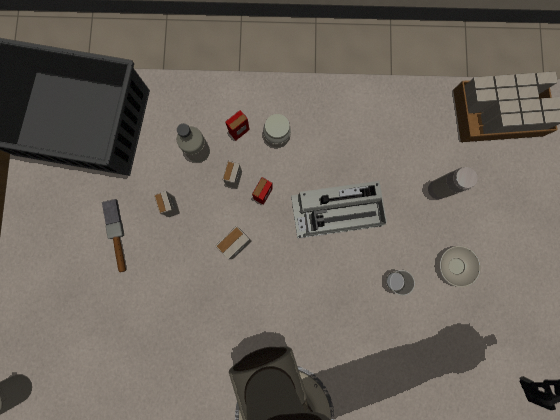

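View pics/scene0.png

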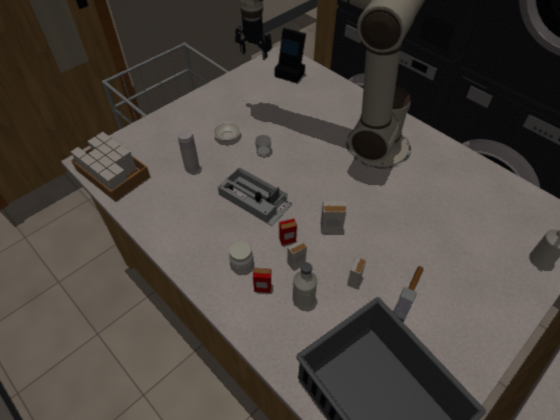

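The candidates in the top view are:
- White boxes with orange tops at (232,173) and (165,203). These match the soap boxes.
- Red look-alikes at (237,124) and (262,190). I'll leave these alone.
- The larger carton at (234,242), which is sheet_box.

The track is at (338,210). Next I'll take a close crop.

```bash
python3 - <<'E'
import cv2,numpy as np
im=cv2.imread("pics/top0.png")
a=cv2.resize(im[170:245,285:395],None,fx=7,fy=7,interpolation=cv2.INTER_CUBIC)[:, :770]
b=cv2.resize(im[100:220,150:280],None,fx=4,fy=4,interpolation=cv2.INTER_CUBIC)
cv2.imwrite("pics/crop_tray.png",a*1); cv2.imwrite("pics/crop_box.png",b)
E
```

```text
(no output)
```

View pics/crop_tray.png

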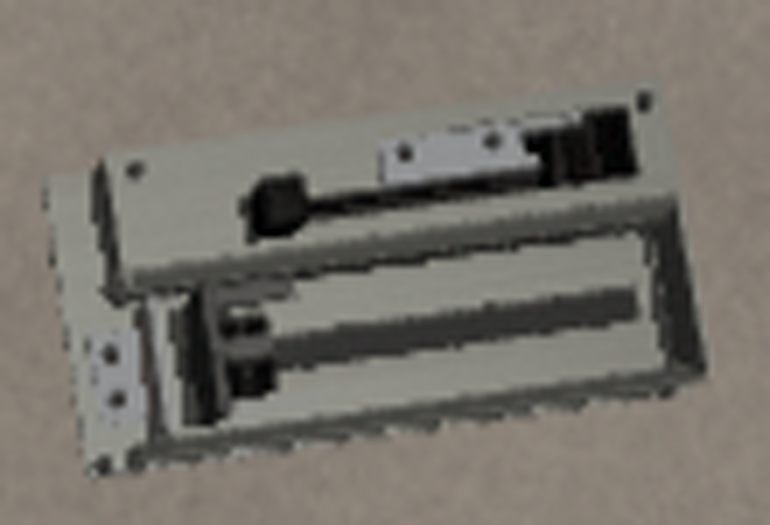

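View pics/crop_box.png

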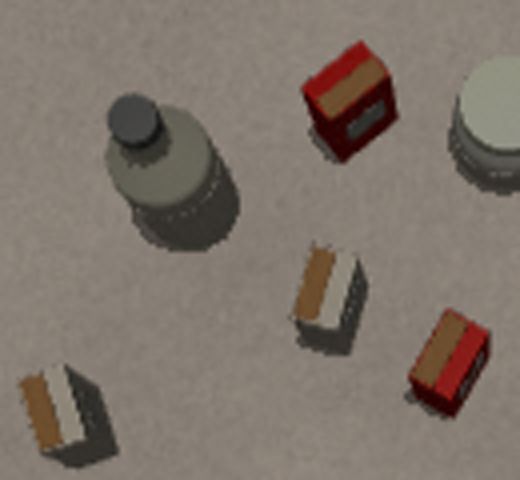

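```bash
cat > h.py <<'E'
import numpy as np
from scipy.spatial.transform import Rotation as R
def px2w(uv,z,K,E):
    uv=np.atleast_2d(np.array(uv,float)); d=np.c_[uv,np.ones(len(uv))]@np.linalg.inv(K).T@E[:3,:3].T
    o=E[:3,3]; return (o+d*((z-o[2])/d[:,2])[:,None])[:,:2]
def wristE(obs,mount):
    T=np.eye(4); T[:3,:3]=R.from_euler('xyz',obs['tcp_rot'],degrees=True).as_matrix(); T[:3,3]=obs['ee_pos']; return T@mount
E
python3 - <<'E'
from h import *
d=np.load("top0.npz");K,E=d["K"],d["extrinsics"]
# crop -> full: (u+.5)/s -.5 + off
t=lambda p,s,o:(np.array(p)+.5)/s-.5+np.array(o)
T=lambda p,z:px2w(t(p,7,(285,170)),z,K,E)
B=lambda p,z:px2w(t(p,4,(150,100)),z,K,E)
pe=T([(125,272),(675,195),(105,155),(650,85)],.046)
print("plate",pe.round(4).tolist())
for a,b in((0,1),(2,3)): v=pe[a]-pe[b]; print(np.degrees(np.arctan2(v[1],v[0])),np.linalg.norm(v))
print("knob",T([(278,205)],.08)); print("base front",T([(45,180),(90,475)],.0))
for q in ([(313,243),(357,258),(337,330),(293,318)],[(20,378),(62,365),(87,440),(43,453)]):
    w=B(q,.092); print("box",w.mean(0).round(4),[np.linalg.norm(w[i]-w[(i+1)%4]).round(4) for i in range(4)],[np.degrees(np.arctan2(*(w[i]-w[(i+1)%4])[::-1])).round(1) for i in range(4)])
E
python3 -m handwheel '[{"jaw":1},{},{},{},{},{},{},{},{},{}]' 30
```

```text
plate [[0.5388, -0.0364], [0.5738, -0.247], [0.584, -0.028], [0.6165, -0.2379]]
99.42962429472604 0.21352679735810123
98.82143969344465 0.21240372117883544
knob [[ 0.56088067 -0.09019225]]
base front [[ 0.58111461 -0.00721766]
 [ 0.46347088 -0.02713869]]
box [0.625  0.1537] [np.float64(0.0304), np.float64(0.0491), np.float64(0.0296), np.float64(0.0511)] [np.float64(72.2), np.float64(-13.1), np.float64(-104.0), np.float64(167.7)]
box [0.5411 0.3248] [np.float64(0.028), np.float64(0.0517), np.float64(0.029), np.float64(0.0513)] [np.float64(109.0), np.float64(21.5), np.float64(-71.8), np.float64(-159.6)]$[0]: bad value
```

```bash
python3 -m handwheel '[{"tx":0,"ty":0,"tz":0,"ax":0,"ay":0,"az":10.5,"jaw":1},{"tx":0.045,"ty":-0.037,"tz":0,"ax":0,"ay":0,"az":0,"jaw":1},{"tx":0.045,"ty":-0.037,"tz":0,"ax":0,"ay":0,"az":0,"jaw":1},{"tx":0.045,"ty":-0.037,"tz":0,"ax":0,"ay":0,"az":0,"jaw":1},{"tx":0.045,"ty":-0.037,"tz":0,"ax":0,"ay":0,"az":0,"jaw":1},{"tx":0.045,"ty":-0.037,"tz":0,"ax":0,"ay":0,"az":0,"jaw":1},{"tx":0.045,"ty":-0.037,"tz":0,"ax":0,"ay":0,"az":0,"jaw":1},{"tx":0.045,"ty":-0.037,"tz":0,"ax":0,"ay":0,"az":0,"jaw":1},{"tx":0.045,"ty":-0.037,"tz":0,"ax":0,"ay":0,"az":0,"jaw":1},{"tx":0,"ty":0,"tz":0,"ax":0,"ay":0,"az":0,"jaw":1}]' 30
python3 - <<'E'
from workcell import telemetry, optics
import cv2,numpy as np,pickle
o=telemetry.get_obs(); c=optics.camera("wrist"); cv2.imwrite("pics/w1.png",c["color"][...,::-1]); pickle.dump((o,c["K"],c["mount"]),open("w1.pkl","wb"))
print(o["ee_pos"],o["tcp_rot"],c["mount"].round(3).tolist())
E
```

```text
time: 1.35
ee_pos: [0.4951, -0.1652, 0.2303]
tcp_rot: [-179.9, 0.1, 9.5]
wrist_force: [-0.8, -0.1, -0.0]
opening: 0.0858
grasp_force: 0.0
[ 0.49508645 -0.1651757   0.23031114] [-1.79939255e+02  5.85229856e-02  9.47499187e+00] [[-0.0, -0.959, -0.282, 0.072], [1.0, -0.0, -0.0, -0.001], [0.0, -0.282, 0.959, -0.142], [0.0, 0.0, 0.0, 1.0]]
```

View pics/w1.png

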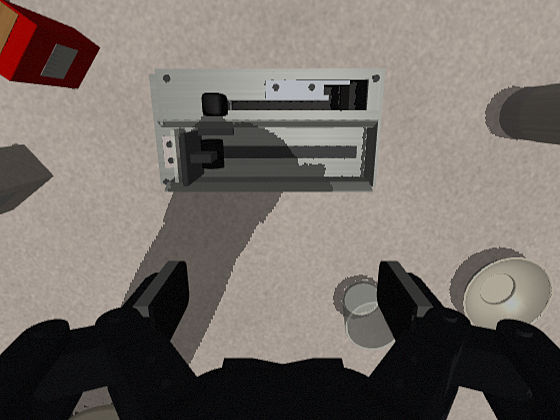

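The wrist view shows the track clearly: knob at (214,103), front stop at about (172,155), and end plate with notch at (310,90). I'll enlarge it to read the settings.

```bash
python3 - <<'E'
import cv2
im=cv2.imread("pics/w1.png")[55:205,140:390]
im=cv2.convertScaleAbs(cv2.resize(im,None,fx=3.2,fy=3.2,interpolation=cv2.INTER_CUBIC),alpha=1.3,beta=10)
cv2.imwrite("pics/w1c.png",im)
E
```

```text
(no output)
```

View pics/w1c.png

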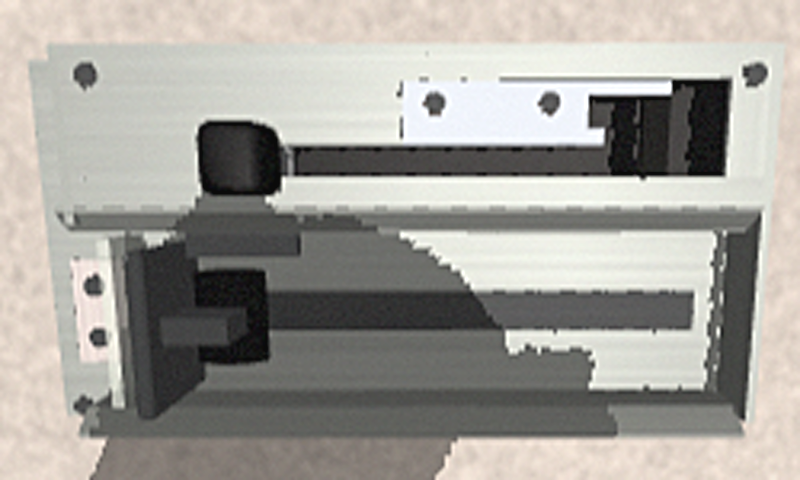

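```bash
python3 - <<'E'
from h import *
import pickle
o,K,M=pickle.load(open("w1.pkl","rb")); E=wristE(o,M)
C=lambda p,z:px2w((np.array(p)+.5)/3.2-.5+np.array((140,55)),z,K,E)
far=C([(50,45),(783,45)],.046); near=C([(60,212),(765,212)],.046); slot=C([(300,147),(600,147),(300,175),(600,175)],.046)
for w in(far,near,slot[:2],slot[2:]): v=w[0]-w[1]; print("edge",np.degrees(np.arctan2(v[1],v[0])).round(2),np.linalg.norm(v).round(4))
k=C([(239,158)],.084)[0]; print("knob top",k)
th=np.radians(99.2); 
for th in (np.radians(99.2),np.radians(99.5)):
    ex=np.array([np.cos(th),np.sin(th)]); ey=np.array([-ex[1],ex[0]])
    O=k-.075*ex+.05*ey; print("O",O.round(4))
    f=lambda w:np.c_[(w-O)@ex,(w-O)@ey].round(4).tolist()
    print("far",f(far),"near",f(near),"slot",f(slot))
    print("tooth back/notch wall/stop",f(C([(605,137),(590,112),(638,137)],.0465)))
    print("stop inner foot/back top inner",f(C([(112,240),(125,405)],.042)),f(C([(728,235),(740,415)],.045)), "lane wall tops",f(C([(100,437),(745,437)],.045)))
E
```

```text
edge 99.45 0.2154
edge 99.46 0.2163
edge 99.46 0.0905
edge 99.46 0.0912
knob top [ 0.5625388  -0.09407193]
O [ 0.5252 -0.1761]
far [[0.1365, -0.0822], [-0.0788, -0.0832]] near [[0.1386, -0.0348], [-0.0778, -0.0358]] slot [[0.0641, -0.0541], [-0.0263, -0.0545], [0.0645, -0.046], [-0.0267, -0.0464]]
tooth back/notch wall/stop [[-0.0277, -0.0573], [-0.0229, -0.0644], [-0.0376, -0.0574]]
stop inner foot/back top inner [[0.1247, -0.0263], [0.1252, 0.0264]] [[-0.0672, -0.0288], [-0.0756, 0.0281]] lane wall tops [[0.1333, 0.0364], [-0.0779, 0.0354]]
O [ 0.5256 -0.1763]
far [[0.1364, -0.0825], [-0.079, -0.0824]] near [[0.1386, -0.0351], [-0.0777, -0.035]] slot [[0.0641, -0.054], [-0.0264, -0.0539], [0.0645, -0.0459], [-0.0267, -0.0459]]
tooth back/notch wall/stop [[-0.0277, -0.0568], [-0.0229, -0.0638], [-0.0376, -0.0568]]
stop inner foot/back top inner [[0.1248, -0.0265], [0.1256, 0.0261]] [[-0.0671, -0.0281], [-0.0752, 0.0289]] lane wall tops [[0.1338, 0.0361], [-0.0774, 0.0362]]
```

```bash
python3 -m handwheel '[{"tx":0.039,"ty":-0.0295,"tz":0,"ax":0,"ay":0,"az":0,"jaw":1},{"tx":0.039,"ty":-0.0295,"tz":0,"ax":0,"ay":0,"az":0,"jaw":1},{"tx":0,"ty":0,"tz":0.05,"ax":0,"ay":0,"az":0,"jaw":1},{"tx":0,"ty":0,"tz":0.05,"ax":0,"ay":0,"az":0,"jaw":1},{"tx":0,"ty":0,"tz":0.05,"ax":0,"ay":0,"az":0,"jaw":1},{"tx":0,"ty":0,"tz":0.024,"ax":0,"ay":0,"az":0,"jaw":1},{"tx":0,"ty":0,"tz":0,"ax":0,"ay":0,"az":0,"jaw":-1},{"tx":0,"ty":0,"tz":0,"ax":0,"ay":0,"az":0,"jaw":-1},{"tx":0,"ty":0,"tz":0,"ax":0,"ay":0,"az":0,"jaw":-1},{"tx":0,"ty":0,"tz":0,"ax":0,"ay":0,"az":0,"jaw":-1}]' 40
```

```text
time: 2.65
ee_pos: [0.5618, -0.097, 0.0589]
tcp_rot: [-180.0, -0.1, 9.2]
wrist_force: [-1.5, 4.0, 6.6]
opening: 0.017
grasp_force: 44.4
```

```bash
python3 -m handwheel '[{"tx":0,"ty":0.01,"tz":0,"ax":0,"ay":0,"az":0,"jaw":-1},{"tx":0,"ty":0.01,"tz":0,"ax":0,"ay":0,"az":0,"jaw":-1},{"tx":0,"ty":0.01,"tz":0,"ax":0,"ay":0,"az":0,"jaw":-1},{"tx":0,"ty":0.01,"tz":0,"ax":0,"ay":0,"az":0,"jaw":-1},{"tx":0,"ty":0.01,"tz":0,"ax":0,"ay":0,"az":0,"jaw":-1},{"tx":0,"ty":0.01,"tz":0,"ax":0,"ay":0,"az":0,"jaw":-1},{"tx":0,"ty":0.01,"tz":0,"ax":0,"ay":0,"az":0,"jaw":-1},{"tx":0,"ty":0.01,"tz":0,"ax":0,"ay":0,"az":0,"jaw":-1},{"tx":0,"ty":0,"tz":0,"ax":0,"ay":0,"az":0,"jaw":-1},{"tx":0,"ty":0,"tz":0,"ax":0,"ay":0,"az":0,"jaw":-1}]'
cat > st.py <<'E'
from h import *
from workcell import telemetry
O=np.array([0.5256,-0.1763]);th=np.radians(99.46);ex=np.array([np.cos(th),np.sin(th)]);ey=np.array([-ex[1],ex[0]])
if __name__=="__main__":
    o=telemetry.get_obs();w=o["ee_pos"][:2]-O;f=o["wrist_force"]
    print("t",o["time"],"tray x,y,z(mm)",(w@ex*1e3).round(2),(w@ey*1e3).round(2),(o["ee_pos"][2]*1e3).round(2),"yaw",o["tcp_rot"].round(2),"F tray",(f[:2]@ex).round(2),(f[:2]@ey).round(2),f[2].round(2),"open",o["opening"].round(4),o["grasp_force"].round(1))
E
python3 st.py
```

```text
time: 3.9
ee_pos: [0.5748, -0.1758, 0.0589]
tcp_rot: [-180.0, -0.2, 9.2]
wrist_force: [0.6, 4.8, 5.8]
opening: 0.0172
grasp_force: 44.2Traceback (most recent call last):
  File "st.py", line 6, in <module>
    print("t",o["time"],"tray x,y,z(mm)",(w@ex*1e3).round(2),(w@ey*1e3).round(2),(o["ee_pos"][2]*1e3).round(2),"yaw",o["tcp_rot"].round(2),"F tray",(f[:2]@ex).round(2),(f[:2]@ey).round(2),f[2].round(2),"open",o["opening"].round(4),o["grasp_force"].round(1))
                                                                                                                                                                                                                 ^^^^^^^^^^^^^^^^^^
AttributeError: 'float' object has no attribute 'round'
```

```bash
sed -i 's/o\["opening"\].round(4),o\["grasp_force"\].round(1)/round(o["opening"],4),round(o["grasp_force"],1)/' st.py
python3 -m handwheel '[{"tx":0,"ty":0.005,"tz":0,"ax":0,"ay":0,"az":0,"jaw":-1},{"tx":0,"ty":0.005,"tz":0,"ax":0,"ay":0,"az":0,"jaw":-1},{"tx":0,"ty":0.005,"tz":0,"ax":0,"ay":0,"az":0,"jaw":-1},{"tx":0,"ty":0.004,"tz":0,"ax":0,"ay":0,"az":0,"jaw":-1},{"tx":0,"ty":0.001,"tz":0,"ax":0,"ay":0,"az":0,"jaw":-1},{"tx":0,"ty":0.001,"tz":0,"ax":0,"ay":0,"az":0,"jaw":-1},{"tx":0,"ty":0.001,"tz":0,"ax":0,"ay":0,"az":0,"jaw":-1},{"tx":0,"ty":0.001,"tz":0,"ax":0,"ay":0,"az":0,"jaw":-1},{"tx":0,"ty":0,"tz":0,"ax":0,"ay":0,"az":0,"jaw":-1},{"tx":0,"ty":0,"tz":0,"ax":0,"ay":0,"az":0,"jaw":-1}]' >/dev/null; python3 st.py
```

```text
t 5.15 tray x,y,z(mm) -30.41 -48.64 58.93 yaw [-1.7998e+02 -1.7000e-01  9.2600e+00] F tray 5.48 -1.71 5.65 open 0.0171 44.2
```

```bash
python3 -m handwheel '[{"tx":0,"ty":0.0005,"tz":0,"ax":0,"ay":0,"az":0,"jaw":-1},{"tx":0,"ty":0.0005,"tz":0,"ax":0,"ay":0,"az":0,"jaw":-1},{"tx":0,"ty":0.0005,"tz":0,"ax":0,"ay":0,"az":0,"jaw":-1},{"tx":0,"ty":0.0005,"tz":0,"ax":0,"ay":0,"az":0,"jaw":-1},{"tx":0,"ty":0,"tz":0,"ax":0,"ay":0,"az":0,"jaw":-1},{"tx":0,"ty":0,"tz":0,"ax":0,"ay":0,"az":0,"jaw":-1},{"tx":0,"ty":0,"tz":0,"ax":0,"ay":0,"az":0,"jaw":-1},{"tx":0,"ty":0,"tz":0,"ax":0,"ay":0,"az":0,"jaw":-1},{"tx":0,"ty":0,"tz":0,"ax":0,"ay":0,"az":0,"jaw":-1},{"tx":0,"ty":0,"tz":0,"ax":0,"ay":0,"az":0,"jaw":-1}]' >/dev/null; python3 st.py
```

```text
t 6.4 tray x,y,z(mm) -32.37 -48.63 58.92 yaw [-1.7997e+02 -1.7000e-01  9.2600e+00] F tray 6.02 -1.5 6.25 open 0.0172 44.2
```

```bash
python3 -m handwheel '[{"tx":0,"ty":0.0005,"tz":0,"ax":0,"ay":0,"az":0,"jaw":-1},{"tx":0,"ty":0.0005,"tz":0,"ax":0,"ay":0,"az":0,"jaw":-1},{"tx":0,"ty":0,"tz":0,"ax":0,"ay":0,"az":0,"jaw":-1},{"tx":0.001,"ty":0,"tz":0,"ax":0,"ay":0,"az":0,"jaw":-1},{"tx":0.001,"ty":0,"tz":0,"ax":0,"ay":0,"az":0,"jaw":-1},{"tx":0.001,"ty":0,"tz":0,"ax":0,"ay":0,"az":0,"jaw":-1},{"tx":0,"ty":0,"tz":0,"ax":0,"ay":0,"az":0,"jaw":-1},{"tx":0,"ty":0,"tz":0,"ax":0,"ay":0,"az":0,"jaw":-1},{"tx":0,"ty":0,"tz":0,"ax":0,"ay":0,"az":0,"jaw":-1},{"tx":0,"ty":0,"tz":0,"ax":0,"ay":0,"az":0,"jaw":-1}]' >/dev/null; python3 st.py
```

```text
t 7.65 tray x,y,z(mm) -33.35 -51.22 58.87 yaw [-1.7997e+02 -1.2000e-01  9.2500e+00] F tray 5.73 -0.08 7.13 open 0.0172 44.3
```

```bash
python3 -m handwheel '[{"tx":0.001,"ty":0,"tz":0,"ax":0,"ay":0,"az":0,"jaw":-1},{"tx":0.001,"ty":0,"tz":0,"ax":0,"ay":0,"az":0,"jaw":-1},{"tx":0.001,"ty":0,"tz":0,"ax":0,"ay":0,"az":0,"jaw":-1},{"tx":0.001,"ty":0,"tz":0,"ax":0,"ay":0,"az":0,"jaw":-1},{"tx":0,"ty":0,"tz":0,"ax":0,"ay":0,"az":0,"jaw":-1},{"tx":0,"ty":0,"tz":0,"ax":0,"ay":0,"az":0,"jaw":-1},{"tx":0,"ty":0,"tz":0,"ax":0,"ay":0,"az":0,"jaw":-1},{"tx":0,"ty":0,"tz":0,"ax":0,"ay":0,"az":0,"jaw":-1},{"tx":0,"ty":0,"tz":0,"ax":0,"ay":0,"az":0,"jaw":-1},{"tx":0,"ty":0,"tz":0,"ax":0,"ay":0,"az":0,"jaw":-1}]' >/dev/null; python3 st.py
```

```text
t 8.9 tray x,y,z(mm) -33.33 -55.24 58.89 yaw [-1.7997e+02 -1.3000e-01  9.2600e+00] F tray 5.88 0.66 6.65 open 0.0168 44.3
```

```bash
python3 -m handwheel '[{"tx":0.0015,"ty":0,"tz":0,"ax":0,"ay":0,"az":0,"jaw":-1},{"tx":0.0015,"ty":0,"tz":0,"ax":0,"ay":0,"az":0,"jaw":-1},{"tx":0.0015,"ty":0,"tz":0,"ax":0,"ay":0,"az":0,"jaw":-1},{"tx":0.001,"ty":0,"tz":0,"ax":0,"ay":0,"az":0,"jaw":-1},{"tx":0.001,"ty":0,"tz":0,"ax":0,"ay":0,"az":0,"jaw":-1},{"tx":0.0005,"ty":0,"tz":0,"ax":0,"ay":0,"az":0,"jaw":-1},{"tx":0,"ty":0,"tz":0,"ax":0,"ay":0,"az":0,"jaw":-1},{"tx":0,"ty":0,"tz":0,"ax":0,"ay":0,"az":0,"jaw":-1},{"tx":0,"ty":0,"tz":0,"ax":0,"ay":0,"az":0,"jaw":-1},{"tx":0,"ty":0,"tz":0,"ax":0,"ay":0,"az":0,"jaw":-1}]' >/dev/null; python3 st.py
```

```text
t 10.15 tray x,y,z(mm) -33.35 -62.22 58.88 yaw [-1.7996e+02 -1.2000e-01  9.2500e+00] F tray 6.1 0.28 7.12 open 0.0169 44.3
```

```bash
python3 -m handwheel '[{"tx":0,"ty":-0.001,"tz":0,"ax":0,"ay":0,"az":0,"jaw":-1},{"tx":0,"ty":-0.001,"tz":0,"ax":0,"ay":0,"az":0,"jaw":-1},{"tx":0,"ty":-0.001,"tz":0,"ax":0,"ay":0,"az":0,"jaw":-1},{"tx":0,"ty":-0.001,"tz":0,"ax":0,"ay":0,"az":0,"jaw":-1},{"tx":0,"ty":-0.001,"tz":0,"ax":0,"ay":0,"az":0,"jaw":-1},{"tx":0,"ty":-0.001,"tz":0,"ax":0,"ay":0,"az":0,"jaw":-1},{"tx":0,"ty":0,"tz":0,"ax":0,"ay":0,"az":0,"jaw":-1},{"tx":0,"ty":0,"tz":0,"ax":0,"ay":0,"az":0,"jaw":-1},{"tx":0,"ty":0,"tz":0,"ax":0,"ay":0,"az":0,"jaw":-1},{"tx":0,"ty":0,"tz":0,"ax":0,"ay":0,"az":0,"jaw":-1}]' >/dev/null; python3 st.py
```

```text
t 11.4 tray x,y,z(mm) -27.35 -62.22 58.89 yaw [-1.7996e+02 -1.2000e-01  9.2500e+00] F tray 6.06 0.2 6.55 open 0.017 44.4
```

```bash
python3 -m handwheel '[{"tx":0,"ty":-0.0005,"tz":0,"ax":0,"ay":0,"az":0,"jaw":-1},{"tx":0,"ty":-0.0005,"tz":0,"ax":0,"ay":0,"az":0,"jaw":-1},{"tx":0,"ty":-0.0005,"tz":0,"ax":0,"ay":0,"az":0,"jaw":-1},{"tx":0,"ty":-0.0005,"tz":0,"ax":0,"ay":0,"az":0,"jaw":-1},{"tx":0,"ty":0,"tz":0,"ax":0,"ay":0,"az":0,"jaw":-1},{"tx":0,"ty":0,"tz":0,"ax":0,"ay":0,"az":0,"jaw":-1},{"tx":0,"ty":0,"tz":0,"ax":0,"ay":0,"az":0,"jaw":-1},{"tx":0,"ty":0,"tz":0,"ax":0,"ay":0,"az":0,"jaw":-1},{"tx":0,"ty":0,"tz":0,"ax":0,"ay":0,"az":0,"jaw":-1},{"tx":0,"ty":0,"tz":0,"ax":0,"ay":0,"az":0,"jaw":-1}]' >/dev/null; python3 st.py
```

```text
t 12.65 tray x,y,z(mm) -26.54 -62.2 58.93 yaw [ 1.7991e+02 -1.3000e-01  9.2100e+00] F tray -0.76 -0.19 4.89 open 0.0174 44.1
```

```bash
python3 -m handwheel '[{"tx":0,"ty":0,"tz":0,"ax":0,"ay":0,"az":0,"jaw":1},{"tx":0,"ty":0,"tz":0,"ax":0,"ay":0,"az":0,"jaw":1},{"tx":0,"ty":0,"tz":0,"ax":0,"ay":0,"az":0,"jaw":1},{"tx":0,"ty":0,"tz":0,"ax":0,"ay":0,"az":0,"jaw":1},{"tx":0,"ty":0,"tz":-0.05,"ax":0,"ay":0,"az":0,"jaw":1},{"tx":0,"ty":0,"tz":-0.05,"ax":0,"ay":0,"az":0,"jaw":1},{"tx":0,"ty":0,"tz":-0.05,"ax":0,"ay":0,"az":0,"jaw":1},{"tx":0,"ty":0,"tz":-0.05,"ax":0,"ay":0,"az":0,"jaw":1},{"tx":0.008,"ty":-0.055,"tz":0,"ax":0,"ay":0,"az":0,"jaw":1},{"tx":0.008,"ty":-0.055,"tz":0,"ax":0,"ay":0,"az":0,"jaw":1}]' >/dev/null
python3 -m handwheel '[{"tx":0.008,"ty":-0.055,"tz":0,"ax":0,"ay":0,"az":0,"jaw":1},{"tx":0.008,"ty":-0.055,"tz":0,"ax":0,"ay":0,"az":0,"jaw":1},{"tx":0,"ty":-0.02,"tz":0,"ax":0,"ay":0,"az":-8,"jaw":1},{"tx":0,"ty":0,"tz":0,"ax":0,"ay":0,"az":-10,"jaw":1},{"tx":0,"ty":0,"tz":0,"ax":0,"ay":0,"az":-10,"jaw":1},{"tx":0,"ty":0,"tz":0,"ax":0,"ay":0,"az":-10,"jaw":1},{"tx":0,"ty":0,"tz":0,"ax":0,"ay":0,"az":-10,"jaw":1},{"tx":0,"ty":0,"tz":0,"ax":0,"ay":0,"az":-10,"jaw":1},{"tx":0,"ty":0,"tz":0,"ax":0,"ay":0,"az":-10,"jaw":1},{"tx":0,"ty":0,"tz":0,"ax":0,"ay":0,"az":0,"jaw":1}]'
python3 - <<'E'
from workcell import telemetry, optics
import cv2,pickle
o=telemetry.get_obs(); c=optics.camera("wrist"); im=c["color"][...,::-1]; cv2.imwrite("pics/w2.png",im); pickle.dump((o,c["K"],c["mount"]),open("w2.pkl","wb"))
cv2.imwrite("pics/w2b.png",cv2.resize(im,(800,600),interpolation=cv2.INTER_CUBIC))
E
```

```text
time: 15.15
ee_pos: [0.5837, 0.0502, 0.2573]
tcp_rot: [-180.0, 0.0, 77.1]
wrist_force: [0.3, -1.1, -0.5]
opening: 0.0852
grasp_force: 0.0
```

View pics/w2b.png

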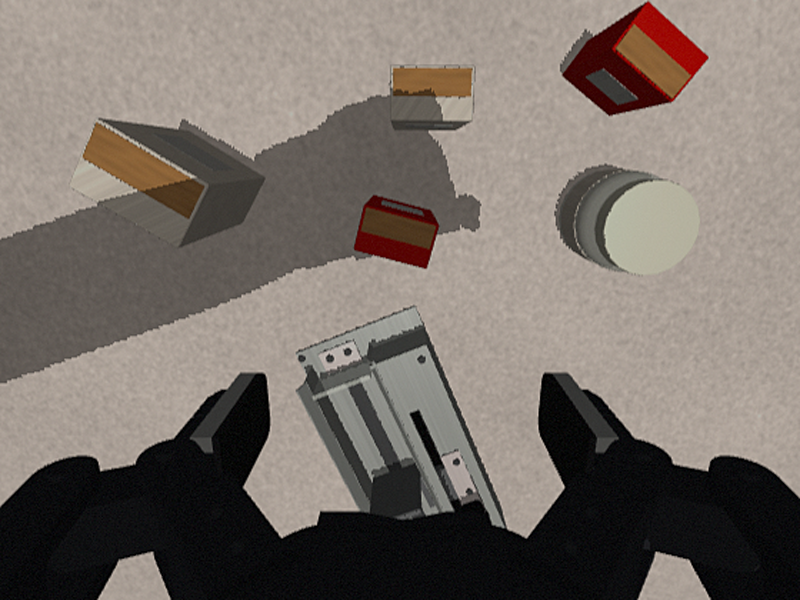

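The pusher stays parked. The box_b candidate's top has corners (390,66), (475,66), (474,121) and (391,121) and is square to the tool.

```bash
cat > bx.py <<'E'
from h import *
import pickle,sys
def box(name,q,z=.092,s=800/560):
    o,K,M=pickle.load(open(name,"rb")); w=px2w((np.array(q)+.5)/s-.5,z,K,wristE(o,M)); c=w.mean(0)
    d=w[1]-w[0]; ang=np.degrees(np.arctan2(d[1],d[0])); p=o["ee_pos"]; y=np.radians(o["tcp_rot"][2]); e=c-p[:2]
    print("c",c.round(4),"lens",[np.linalg.norm(w[i]-w[(i+1)%4]).round(4) for i in range(4)],"edge0 ang",ang.round(1),"tx,ty",(e@[np.cos(y),np.sin(y)]).round(4),(e@[np.sin(y),-np.cos(y)]).round(4))
E
python3 - <<'E'
from bx import *
box("w2.pkl",[(390,66),(475,66),(474,121),(391,121)])
box("w2.pkl",[(364,206),(436,222),(427,268),(355,250)])
E
```

```text
c [0.6255 0.1553] lens [np.float64(0.0517), np.float64(0.0314), np.float64(0.0521), np.float64(0.0314)] edge0 ang -12.9 tx,ty 0.1118 0.0174
c [0.5831 0.074 ] lens [np.float64(0.0489), np.float64(0.0319), np.float64(0.0506), np.float64(0.0302)] edge0 ang -25.3 tx,ty 0.0231 -0.0059
```

```bash
python3 -m handwheel '[{"tx":0.056,"ty":0.0087,"tz":0,"ax":0,"ay":0,"az":0,"jaw":1},{"tx":0.056,"ty":0.0087,"tz":0,"ax":0,"ay":0,"az":0,"jaw":1},{"tx":0,"ty":0,"tz":0.05,"ax":0,"ay":0,"az":0,"jaw":1},{"tx":0,"ty":0,"tz":0.05,"ax":0,"ay":0,"az":0,"jaw":1},{"tx":0,"ty":0,"tz":0.05,"ax":0,"ay":0,"az":0,"jaw":1},{"tx":0,"ty":0,"tz":0.05,"ax":0,"ay":0,"az":0,"jaw":1},{"tx":0,"ty":0,"tz":0,"ax":0,"ay":0,"az":0,"jaw":-1},{"tx":0,"ty":0,"tz":0,"ax":0,"ay":0,"az":0,"jaw":-1},{"tx":0,"ty":0,"tz":0,"ax":0,"ay":0,"az":0,"jaw":-1},{"tx":0,"ty":0,"tz":0,"ax":0,"ay":0,"az":0,"jaw":-1}]' 30; python3 st.py
```

```text
time: 16.45
ee_pos: [0.6266, 0.1558, 0.0596]
tcp_rot: [179.8, -0.1, 77.2]
wrist_force: [0.4, -0.1, 4.9]
opening: 0.0511
grasp_force: 38.7
t 16.45 tray x,y,z(mm) 310.98 -154.25 59.57 yaw [ 1.7983e+02 -9.0000e-02  7.7170e+01] F tray -0.12 -0.35 4.88 open 0.0511 38.7
```

```bash
python3 -m handwheel '[{"tx":0,"ty":0,"tz":-0.047,"ax":0,"ay":0,"az":0,"jaw":-1},{"tx":0,"ty":0,"tz":-0.047,"ax":0,"ay":0,"az":-7.4,"jaw":-1},{"tx":0,"ty":0,"tz":-0.047,"ax":0,"ay":0,"az":-7.4,"jaw":-1},{"tx":0,"ty":0,"tz":0,"ax":0,"ay":0,"az":-7.5,"jaw":-1},{"tx":-0.0485,"ty":-0.0257,"tz":0,"ax":0,"ay":0,"az":0,"jaw":-1},{"tx":-0.0485,"ty":-0.0257,"tz":0,"ax":0,"ay":0,"az":0,"jaw":-1},{"tx":-0.0485,"ty":-0.0257,"tz":0,"ax":0,"ay":0,"az":0,"jaw":-1},{"tx":-0.0485,"ty":-0.0257,"tz":0,"ax":0,"ay":0,"az":0,"jaw":-1},{"tx":-0.0485,"ty":-0.0257,"tz":0,"ax":0,"ay":0,"az":0,"jaw":-1},{"tx":-0.0485,"ty":-0.0257,"tz":0,"ax":0,"ay":0,"az":0,"jaw":-1}]' >/dev/null
python3 -m handwheel '[{"tx":0,"ty":0,"tz":0,"ax":0,"ay":0,"az":0,"jaw":-1},{"tx":0,"ty":0,"tz":0,"ax":0,"ay":0,"az":0,"jaw":-1},{"tx":0,"ty":0,"tz":0,"ax":0,"ay":0,"az":0,"jaw":-1},{"tx":0,"ty":0,"tz":0,"ax":0,"ay":0,"az":0,"jaw":-1},{"tx":0,"ty":0,"tz":0,"ax":0,"ay":0,"az":0,"jaw":-1},{"tx":0,"ty":0,"tz":0,"ax":0,"ay":0,"az":0,"jaw":-1},{"tx":0,"ty":0,"tz":0,"ax":0,"ay":0,"az":0,"jaw":-1},{"tx":0,"ty":0,"tz":0,"ax":0,"ay":0,"az":0,"jaw":-1},{"tx":0,"ty":0,"tz":0,"ax":0,"ay":0,"az":0,"jaw":-1},{"tx":0,"ty":0,"tz":0,"ax":0,"ay":0,"az":0,"jaw":-1}]' >/dev/null
python3 st.py
python3 - <<'E'
from workcell import telemetry, optics
import cv2,pickle
o=telemetry.get_obs(); c=optics.camera("wrist"); im=c["color"][...,::-1]; cv2.imwrite("pics/w3.png",im); pickle.dump((o,c["K"],c["mount"]),open("w3.pkl","wb"))
cv2.imwrite("pics/w3b.png",cv2.convertScaleAbs(cv2.resize(im,(800,600),interpolation=cv2.INTER_CUBIC),alpha=1.3,beta=10))
E
```

```text
t 18.95 tray x,y,z(mm) 19.75 0.95 198.28 yaw [180.     0.    99.49] F tray 0.13 -0.47 -0.71 open 0.0512 38.1
```

View pics/w3b.png

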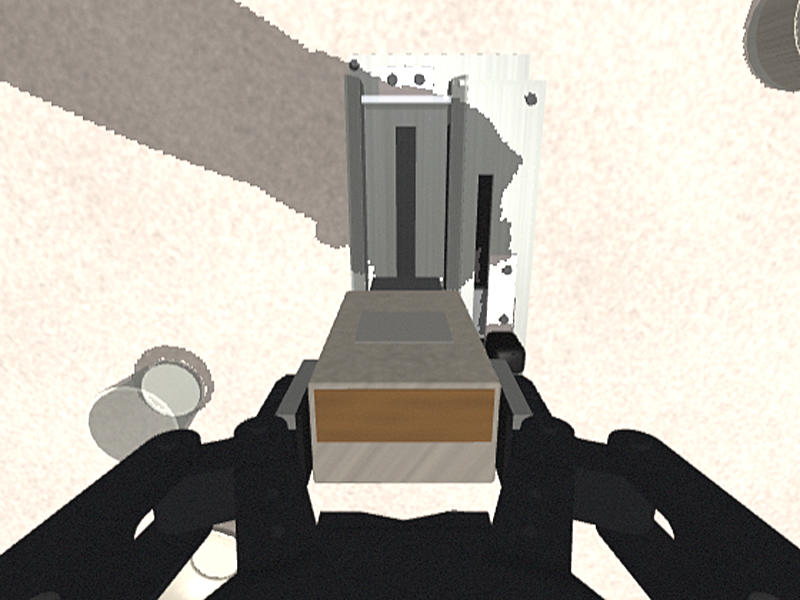

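```bash
python3 - <<'E'
from st import *
import pickle
o,K,M=pickle.load(open("w3.pkl","rb"));E=wristE(o,M);s=800/560
f=lambda p,z:(lambda w:np.c_[(w-O)@ex,(w-O)@ey].round(4).tolist())(px2w((np.array(p)+.5)/s-.5,z,K,E))
print("tcp",f"{(o['ee_pos'][:2]-O)@ex:.4f} {(o['ee_pos'][:2]-O)@ey:.4f}")
print("groove L",f([(396,130),(396,270)],.004),"R",f([(416,130),(416,270)],.004))
print("stop top edge",f([(362,100),(450,100),(362,96),(450,96)],.042))
print("slot",f([(478,180),(493,180)],.046))
z=o['ee_pos'][2]
print("box top",f([(312,482),(497,482),(312,388),(498,388)],z-.0596+.092),"bottom front",f([(345,291),(462,291)],z-.0596))
E
```

```text
tcp 0.0198 0.0009
groove L [[0.1124, 0.0065], [0.0132, 0.0069]] R [[0.1124, -0.0073], [0.0132, -0.0081]]
stop top edge [[0.1272, 0.0263], [0.1272, -0.0267], [0.1294, 0.0263], [0.1294, -0.0266]]
slot [[0.0806, -0.0451], [0.0806, -0.0544]]
box top [[0.0049, 0.0273], [0.0049, -0.0251], [0.0344, 0.0257], [0.0344, -0.0237]] bottom front [[0.0351, 0.0281], [0.0351, -0.0254]]
```

```bash
python3 -m handwheel '[{"tx":0.04,"ty":0.0006,"tz":0,"ax":0,"ay":0,"az":0,"jaw":-1},{"tx":0.04,"ty":0.0006,"tz":0,"ax":0,"ay":0,"az":0,"jaw":-1},{"tx":0,"ty":0,"tz":0.045,"ax":0,"ay":0,"az":0,"jaw":-1},{"tx":0,"ty":0,"tz":0.04,"ax":0,"ay":0,"az":0,"jaw":-1},{"tx":0,"ty":0,"tz":0,"ax":0,"ay":0,"az":0,"jaw":-1},{"tx":0,"ty":0,"tz":0,"ax":0,"ay":0,"az":0,"jaw":-1},{"tx":0,"ty":0,"tz":0,"ax":0,"ay":0,"az":0,"jaw":-1},{"tx":0,"ty":0,"tz":0,"ax":0,"ay":0,"az":0,"jaw":-1},{"tx":0,"ty":0,"tz":0,"ax":0,"ay":0,"az":0,"jaw":-1},{"tx":0,"ty":0,"tz":0,"ax":0,"ay":0,"az":0,"jaw":-1}]' >/dev/null
python3 st.py
```

```text
t 20.25 tray x,y,z(mm) 99.74 -0.27 113.44 yaw [179.99   0.    99.49] F tray -0.54 0.58 -0.4 open 0.0515 38.1
```

```bash
python3 -m handwheel '[{"tx":0,"ty":0,"tz":0.009,"ax":0,"ay":0,"az":0,"jaw":-1},{"tx":0,"ty":0,"tz":0.01,"ax":0,"ay":0,"az":0,"jaw":-1},{"tx":0,"ty":0,"tz":0.01,"ax":0,"ay":0,"az":0,"jaw":-1},{"tx":0,"ty":0,"tz":0.01,"ax":0,"ay":0,"az":0,"jaw":-1},{"tx":0,"ty":0,"tz":0.006,"ax":0,"ay":0,"az":0,"jaw":-1},{"tx":0,"ty":0,"tz":0.003,"ax":0,"ay":0,"az":0,"jaw":-1},{"tx":0,"ty":0,"tz":0.001,"ax":0,"ay":0,"az":0,"jaw":-1},{"tx":0,"ty":0,"tz":0,"ax":0,"ay":0,"az":0,"jaw":-1},{"tx":0,"ty":0,"tz":0,"ax":0,"ay":0,"az":0,"jaw":-1},{"tx":0,"ty":0,"tz":0,"ax":0,"ay":0,"az":0,"jaw":-1}]' >/dev/null
python3 st.py
```

```text
t 21.5 tray x,y,z(mm) 99.79 -0.31 64.46 yaw [179.99   0.    99.5 ] F tray -1.75 -0.7 -0.37 open 0.0518 38.1
```

```bash
python3 -m handwheel '[{"tx":0,"ty":0,"tz":0.001,"ax":0,"ay":0,"az":0,"jaw":-1},{"tx":0,"ty":0,"tz":0,"ax":0,"ay":0,"az":0,"jaw":1},{"tx":0,"ty":0,"tz":0,"ax":0,"ay":0,"az":0,"jaw":1},{"tx":0,"ty":0,"tz":0,"ax":0,"ay":0,"az":0,"jaw":1},{"tx":0,"ty":0,"tz":-0.0475,"ax":0,"ay":0,"az":0,"jaw":1},{"tx":0,"ty":0,"tz":-0.0475,"ax":0,"ay":0,"az":0,"jaw":1},{"tx":0,"ty":0,"tz":-0.0475,"ax":0,"ay":0,"az":0,"jaw":1},{"tx":0,"ty":0,"tz":-0.0475,"ax":0,"ay":0,"az":0,"jaw":1},{"tx":0.049,"ty":0.0196,"tz":0,"ax":0,"ay":0,"az":0,"jaw":1},{"tx":0.049,"ty":0.0196,"tz":0,"ax":0,"ay":0,"az":0,"jaw":1}]'
python3 -m handwheel '[{"tx":0.049,"ty":0.0196,"tz":0,"ax":0,"ay":0,"az":0,"jaw":1},{"tx":0.049,"ty":0.0196,"tz":0,"ax":0,"ay":0,"az":0,"jaw":1},{"tx":0.049,"ty":0.0196,"tz":0,"ax":0,"ay":0,"az":0,"jaw":1},{"tx":0.049,"ty":0.0196,"tz":0,"ax":0,"ay":0,"az":0,"jaw":1},{"tx":0,"ty":0,"tz":0,"ax":0,"ay":0,"az":-6,"jaw":1},{"tx":0,"ty":0,"tz":0,"ax":0,"ay":0,"az":-5.5,"jaw":1},{"tx":0,"ty":0,"tz":0,"ax":0,"ay":0,"az":0,"jaw":1},{"tx":0,"ty":0,"tz":0,"ax":0,"ay":0,"az":0,"jaw":1},{"tx":0,"ty":0,"tz":0,"ax":0,"ay":0,"az":0,"jaw":1},{"tx":0,"ty":0,"tz":0,"ax":0,"ay":0,"az":0,"jaw":1}]'
python3 - <<'E'
from workcell import telemetry, optics
import cv2,pickle
o=telemetry.get_obs(); c=optics.camera("wrist"); im=c["color"][...,::-1]; cv2.imwrite("pics/w4.png",im); pickle.dump((o,c["K"],c["mount"]),open("w4.pkl","wb"))
cv2.imwrite("pics/w4b.png",cv2.resize(im,(800,600),interpolation=cv2.INTER_CUBIC))
E
```

```text
time: 22.75
ee_pos: [0.5325, 0.0261, 0.254]
tcp_rot: [179.9, 0.0, 99.4]
wrist_force: [1.4, -0.3, 0.3]
opening: 0.0856
grasp_force: 0.0
time: 24.0
ee_pos: [0.5769, 0.2314, 0.2534]
tcp_rot: [180.0, -0.0, 110.9]
wrist_force: [-0.1, 0.2, 0.9]
opening: 0.0856
grasp_force: 0.0
```

View pics/w4b.png

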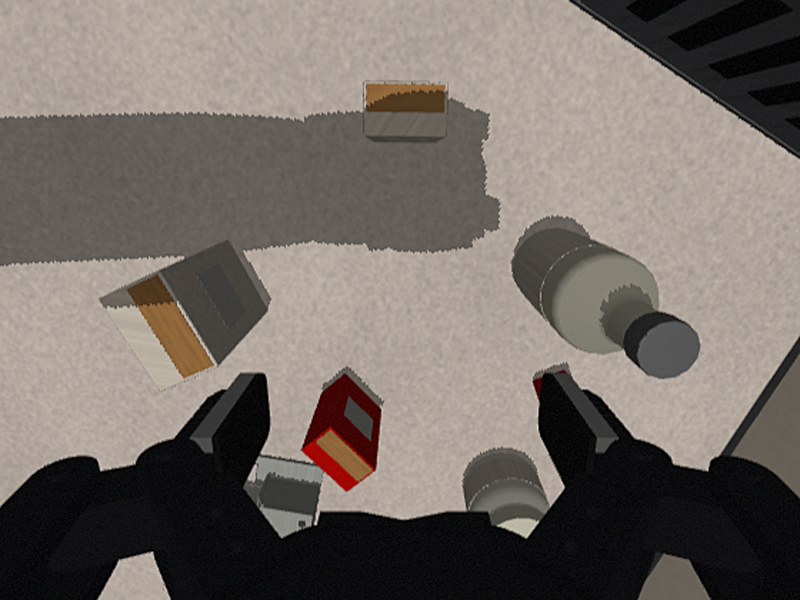

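The second soap box's top has corners (363,82), (448,82), (446,137) and (364,137). It's square to the tool and has clear space around it.

```bash
python3 - <<'E'
from bx import *
box("w4.pkl",[(363,82),(448,82),(446,137),(364,137)])
box("w4.pkl",[(512,262),(555,217),(570,217),(525,290)],z=.0)
E
```

```text
c [0.5411 0.3273] lens [np.float64(0.0515), np.float64(0.0316), np.float64(0.0513), np.float64(0.0315)] edge0 ang 20.9 tx,ty 0.1024 0.0009
c [0.6879 0.2739] lens [np.float64(0.0521), np.float64(0.0128), np.float64(0.0731), np.float64(0.0289)] edge0 ang 69.9 tx,ty 0.0 0.1189
```

```bash
python3 -m handwheel '[{"tx":0.051,"ty":0.0005,"tz":0,"ax":0,"ay":0,"az":0,"jaw":1},{"tx":0.051,"ty":0.0005,"tz":0,"ax":0,"ay":0,"az":0,"jaw":1},{"tx":0,"ty":0,"tz":0.05,"ax":0,"ay":0,"az":0,"jaw":1},{"tx":0,"ty":0,"tz":0.05,"ax":0,"ay":0,"az":0,"jaw":1},{"tx":0,"ty":0,"tz":0.05,"ax":0,"ay":0,"az":0,"jaw":1},{"tx":0,"ty":0,"tz":0.044,"ax":0,"ay":0,"az":0,"jaw":1},{"tx":0,"ty":0,"tz":0,"ax":0,"ay":0,"az":0,"jaw":-1},{"tx":0,"ty":0,"tz":0,"ax":0,"ay":0,"az":0,"jaw":-1},{"tx":0,"ty":0,"tz":0,"ax":0,"ay":0,"az":0,"jaw":-1},{"tx":0,"ty":0,"tz":0,"ax":0,"ay":0,"az":0,"jaw":-1}]' 30; python3 st.py
```

```text
time: 25.3
ee_pos: [0.5422, 0.3277, 0.0614]
tcp_rot: [179.8, -0.0, 111.0]
wrist_force: [-0.4, 0.3, 5.1]
opening: 0.0512
grasp_force: 37.2
t 25.3 tray x,y,z(mm) 494.39 -99.22 61.42 yaw [ 1.7982e+02 -3.0000e-02  1.1100e+02] F tray 0.39 0.37 5.06 open 0.0512 37.2
```

```bash
python3 -m handwheel '[{"tx":0,"ty":0,"tz":-0.047,"ax":0,"ay":0,"az":0,"jaw":-1},{"tx":0,"ty":0,"tz":-0.047,"ax":0,"ay":0,"az":6,"jaw":-1},{"tx":0,"ty":0,"tz":-0.047,"ax":0,"ay":0,"az":5.5,"jaw":-1},{"tx":0,"ty":0,"tz":0,"ax":0,"ay":0,"az":0,"jaw":-1},{"tx":-0.0545,"ty":-0.0124,"tz":0,"ax":0,"ay":0,"az":0,"jaw":-1},{"tx":-0.0545,"ty":-0.0124,"tz":0,"ax":0,"ay":0,"az":0,"jaw":-1},{"tx":-0.0545,"ty":-0.0124,"tz":0,"ax":0,"ay":0,"az":0,"jaw":-1},{"tx":-0.0545,"ty":-0.0124,"tz":0,"ax":0,"ay":0,"az":0,"jaw":-1},{"tx":-0.0545,"ty":-0.0124,"tz":0,"ax":0,"ay":0,"az":0,"jaw":-1},{"tx":-0.0545,"ty":-0.0124,"tz":0,"ax":0,"ay":0,"az":0,"jaw":-1}]' >/dev/null
python3 -m handwheel '[{"tx":-0.0545,"ty":-0.0124,"tz":0,"ax":0,"ay":0,"az":0,"jaw":-1},{"tx":-0.0545,"ty":-0.0124,"tz":0,"ax":0,"ay":0,"az":0,"jaw":-1},{"tx":0,"ty":0,"tz":0,"ax":0,"ay":0,"az":0,"jaw":-1},{"tx":0,"ty":0,"tz":0,"ax":0,"ay":0,"az":0,"jaw":-1},{"tx":0,"ty":0,"tz":0,"ax":0,"ay":0,"az":0,"jaw":-1},{"tx":0,"ty":0,"tz":0,"ax":0,"ay":0,"az":0,"jaw":-1},{"tx":0,"ty":0,"tz":0,"ax":0,"ay":0,"az":0,"jaw":-1},{"tx":0,"ty":0,"tz":0,"ax":0,"ay":0,"az":0,"jaw":-1},{"tx":0,"ty":0,"tz":0,"ax":0,"ay":0,"az":0,"jaw":-1},{"tx":0,"ty":0,"tz":0,"ax":0,"ay":0,"az":0,"jaw":-1}]' >/dev/null
python3 st.py
```

```text
t 27.8 tray x,y,z(mm) 57.94 0.71 200.29 yaw [180.    0.   99.5] F tray -0.08 0.22 -0.53 open 0.0511 36.6
```

```bash
python3 -m handwheel '[{"tx":0,"ty":0.001,"tz":0.045,"ax":0,"ay":0,"az":0,"jaw":-1},{"tx":0,"ty":0,"tz":0.035,"ax":0,"ay":0,"az":0,"jaw":-1},{"tx":0,"ty":0,"tz":0.01,"ax":0,"ay":0,"az":0,"jaw":-1},{"tx":0,"ty":0,"tz":0.01,"ax":0,"ay":0,"az":0,"jaw":-1},{"tx":0,"ty":0,"tz":0.01,"ax":0,"ay":0,"az":0,"jaw":-1},{"tx":0,"ty":0,"tz":0.01,"ax":0,"ay":0,"az":0,"jaw":-1},{"tx":0,"ty":0,"tz":0.01,"ax":0,"ay":0,"az":0,"jaw":-1},{"tx":0,"ty":0,"tz":0.003,"ax":0,"ay":0,"az":0,"jaw":-1},{"tx":0,"ty":0,"tz":0.001,"ax":0,"ay":0,"az":0,"jaw":-1},{"tx":0,"ty":0,"tz":0,"ax":0,"ay":0,"az":0,"jaw":-1}]' >/dev/null
python3 st.py
```

```text
t 29.05 tray x,y,z(mm) 57.9 -0.43 66.53 yaw [1.7998e+02 1.0000e-02 9.9500e+01] F tray 0.33 -0.55 -0.67 open 0.0517 36.6
```

```bash
python3 -m handwheel '[{"tx":0,"ty":0,"tz":0.001,"ax":0,"ay":0,"az":0,"jaw":-1},{"tx":0,"ty":0,"tz":0,"ax":0,"ay":0,"az":0,"jaw":1},{"tx":0,"ty":0,"tz":0,"ax":0,"ay":0,"az":0,"jaw":1},{"tx":0,"ty":0,"tz":0,"ax":0,"ay":0,"az":0,"jaw":1},{"tx":0,"ty":0,"tz":-0.0475,"ax":0,"ay":0,"az":0,"jaw":1},{"tx":0,"ty":0,"tz":-0.0475,"ax":0,"ay":0,"az":0,"jaw":1},{"tx":0,"ty":0,"tz":-0.0475,"ax":0,"ay":0,"az":0,"jaw":1},{"tx":0,"ty":0,"tz":-0.0475,"ax":0,"ay":0,"az":0,"jaw":1},{"tx":0,"ty":0,"tz":0,"ax":0,"ay":0,"az":10,"jaw":1},{"tx":0,"ty":0,"tz":0,"ax":0,"ay":0,"az":10,"jaw":1}]' >/dev/null
python3 -m handwheel '[{"tx":0,"ty":0,"tz":0,"ax":0,"ay":0,"az":10,"jaw":1},{"tx":0,"ty":0,"tz":0,"ax":0,"ay":0,"az":10,"jaw":1},{"tx":0,"ty":0,"tz":0,"ax":0,"ay":0,"az":10,"jaw":1},{"tx":0,"ty":0,"tz":0,"ax":0,"ay":0,"az":10,"jaw":1},{"tx":0,"ty":0,"tz":0,"ax":0,"ay":0,"az":10,"jaw":1},{"tx":0,"ty":0,"tz":0,"ax":0,"ay":0,"az":10,"jaw":1},{"tx":0,"ty":0,"tz":0,"ax":0,"ay":0,"az":10,"jaw":1},{"tx":-0.0327,"ty":0.035,"tz":0,"ax":0,"ay":0,"az":0,"jaw":1},{"tx":0,"ty":0,"tz":0,"ax":0,"ay":0,"az":0,"jaw":1},{"tx":0,"ty":0,"tz":0,"ax":0,"ay":0,"az":0,"jaw":1}]'
python3 st.py
python3 - <<'E'
from workcell import telemetry, optics
import cv2,pickle
o=telemetry.get_obs(); c=optics.camera("wrist"); im=c["color"][...,::-1]; cv2.imwrite("pics/w5.png",im); pickle.dump((o,c["K"],c["mount"]),open("w5.pkl","wb"))
cv2.imwrite("pics/w5b.png",cv2.convertScaleAbs(cv2.resize(im[0:300],(800,429),interpolation=cv2.INTER_CUBIC),alpha=1.3,beta=10))
E
```

```text
time: 31.55
ee_pos: [0.49, -0.159, 0.2554]
tcp_rot: [-180.0, -0.0, 9.5]
wrist_force: [0.1, 0.5, -1.2]
opening: 0.0856
grasp_force: 0.0
t 31.55 tray x,y,z(mm) 22.95 32.26 255.39 yaw [-1.80e+02 -2.00e-02  9.47e+00] F tray 0.51 -0.18 -1.16 open 0.0856 0.0
```

View pics/w5b.png

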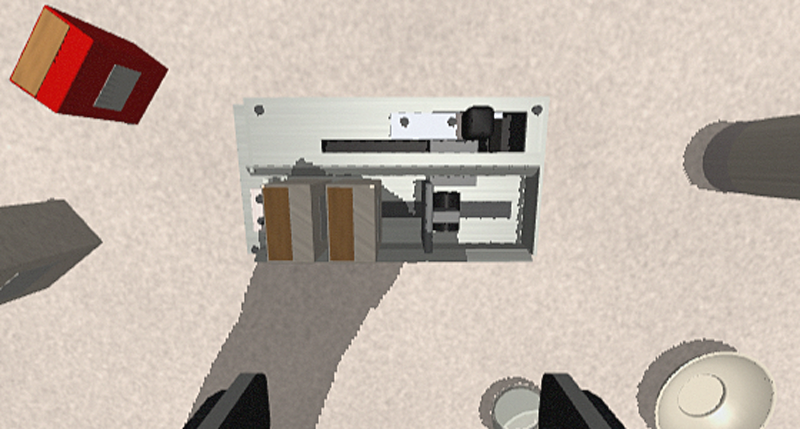

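Both boxes stand square in the lane, with tops at (266–312, 184–262) and (328–377, 186–262). The knob is parked at (478,122).

```bash
python3 - <<'E'
from st import *
import pickle
o,K,M=pickle.load(open("w5.pkl","rb"));E=wristE(o,M);s=800/560
f=lambda p,z:(lambda w:np.c_[(w-O)@ex,(w-O)@ey].round(4).tolist())(px2w((np.array(p)+.5)/s-.5,z,K,E))
print("A",f([(266,184),(312,184),(266,262),(312,262)],.096));print("B",f([(328,186),(377,186),(328,262),(377,262)],.096))
print("knob",f([(478,123)],.084))
E
```

```text
A [[0.1116, -0.0251], [0.0822, -0.0251], [0.1159, 0.0258], [0.0851, 0.0258]]
B [[0.072, -0.0238], [0.0407, -0.0238], [0.0744, 0.0258], [0.0415, 0.0258]]
knob [[-0.0241, -0.0625]]
```

```bash
python3 -m handwheel '[{"tx":0.0475,"ty":0.0255,"tz":0,"ax":0,"ay":0,"az":0,"jaw":1},{"tx":0.0475,"ty":0.0255,"tz":0,"ax":0,"ay":0,"az":0,"jaw":1},{"tx":0,"ty":0,"tz":0.05,"ax":0,"ay":0,"az":0,"jaw":1},{"tx":0,"ty":0,"tz":0.05,"ax":0,"ay":0,"az":0,"jaw":1},{"tx":0,"ty":0,"tz":0.05,"ax":0,"ay":0,"az":0,"jaw":1},{"tx":0,"ty":0,"tz":0.04,"ax":0,"ay":0,"az":0,"jaw":1},{"tx":0,"ty":0,"tz":0.007,"ax":0,"ay":0,"az":0,"jaw":1},{"tx":0,"ty":0,"tz":0,"ax":0,"ay":0,"az":0,"jaw":1},{"tx":0,"ty":0,"tz":0,"ax":0,"ay":0,"az":0,"jaw":1},{"tx":0,"ty":0,"tz":0,"ax":0,"ay":0,"az":0,"jaw":1}]' 25 >/dev/null; python3 st.py
```

```text
t 32.85 tray x,y,z(mm) -28.4 -63.44 59.99 yaw [ 1.7993e+02 -1.3000e-01  9.5000e+00] F tray -0.53 -0.08 0.45 open 0.0855 0.0
```

Close on the knob, then back off about 4 mm towards the window.

```bash
python3 -m handwheel '[{"tx":0,"ty":0,"tz":0,"ax":0,"ay":0,"az":0,"jaw":-1},{"tx":0,"ty":0,"tz":0,"ax":0,"ay":0,"az":0,"jaw":-1},{"tx":0,"ty":0,"tz":0,"ax":0,"ay":0,"az":0,"jaw":-1},{"tx":0,"ty":0,"tz":0,"ax":0,"ay":0,"az":0,"jaw":-1},{"tx":0,"ty":0,"tz":0,"ax":0,"ay":0,"az":0,"jaw":-1},{"tx":0,"ty":0,"tz":0,"ax":0,"ay":0,"az":0,"jaw":-1},{"tx":0,"ty":0.001,"tz":0,"ax":0,"ay":0,"az":0,"jaw":-1},{"tx":0,"ty":0.001,"tz":0,"ax":0,"ay":0,"az":0,"jaw":-1},{"tx":0,"ty":0,"tz":0,"ax":0,"ay":0,"az":0,"jaw":-1},{"tx":0,"ty":0,"tz":0,"ax":0,"ay":0,"az":0,"jaw":-1}]' 40 >/dev/null; python3 st.py
```

```text
t 34.1 tray x,y,z(mm) -29.36 -62.72 58.43 yaw [-1.7994e+02 -1.0000e-02  9.5300e+00] F tray 5.24 0.45 3.36 open 0.0175 44.4
```

```bash
python3 -m handwheel '[{"tx":0,"ty":0.001,"tz":0,"ax":0,"ay":0,"az":0,"jaw":-1},{"tx":0,"ty":0.001,"tz":0,"ax":0,"ay":0,"az":0,"jaw":-1},{"tx":0,"ty":0.001,"tz":0,"ax":0,"ay":0,"az":0,"jaw":-1},{"tx":0,"ty":0.001,"tz":0,"ax":0,"ay":0,"az":0,"jaw":-1},{"tx":0,"ty":0,"tz":0,"ax":0,"ay":0,"az":0,"jaw":-1},{"tx":0,"ty":0,"tz":0,"ax":0,"ay":0,"az":0,"jaw":-1},{"tx":-0.001,"ty":0,"tz":0,"ax":0,"ay":0,"az":0,"jaw":-1},{"tx":-0.001,"ty":0,"tz":0,"ax":0,"ay":0,"az":0,"jaw":-1},{"tx":0,"ty":0,"tz":0,"ax":0,"ay":0,"az":0,"jaw":-1},{"tx":0,"ty":0,"tz":0,"ax":0,"ay":0,"az":0,"jaw":-1}]' >/dev/null; python3 st.py
```

```text
t 35.35 tray x,y,z(mm) -33.36 -60.78 58.43 yaw [-1.7994e+02 -2.0000e-02  9.5300e+00] F tray 4.85 -0.37 2.6 open 0.0173 44.3
```

Free sideways. Move across by about 8 mm and watch the force.

```bash
python3 -m handwheel '[{"tx":-0.001,"ty":0,"tz":0,"ax":0,"ay":0,"az":0,"jaw":-1},{"tx":-0.0015,"ty":0,"tz":0,"ax":0,"ay":0,"az":0,"jaw":-1},{"tx":-0.0015,"ty":0,"tz":0,"ax":0,"ay":0,"az":0,"jaw":-1},{"tx":-0.0015,"ty":0,"tz":0,"ax":0,"ay":0,"az":0,"jaw":-1},{"tx":-0.0015,"ty":0,"tz":0,"ax":0,"ay":0,"az":0,"jaw":-1},{"tx":-0.001,"ty":0,"tz":0,"ax":0,"ay":0,"az":0,"jaw":-1},{"tx":-0.001,"ty":0,"tz":0,"ax":0,"ay":0,"az":0,"jaw":-1},{"tx":0,"ty":0,"tz":0,"ax":0,"ay":0,"az":0,"jaw":-1},{"tx":0,"ty":0,"tz":0,"ax":0,"ay":0,"az":0,"jaw":-1},{"tx":0,"ty":0,"tz":0,"ax":0,"ay":0,"az":0,"jaw":-1}]' >/dev/null; python3 st.py
```

```text
t 36.6 tray x,y,z(mm) -33.38 -51.78 58.41 yaw [-1.7994e+02 -1.0000e-02  9.5300e+00] F tray 5.03 0.28 3.62 open 0.0174 44.3
```

```bash
python3 -m handwheel '[{"tx":-0.0005,"ty":0,"tz":0,"ax":0,"ay":0,"az":0,"jaw":-1},{"tx":-0.0005,"ty":0,"tz":0,"ax":0,"ay":0,"az":0,"jaw":-1},{"tx":-0.0005,"ty":0,"tz":0,"ax":0,"ay":0,"az":0,"jaw":-1},{"tx":-0.0005,"ty":0,"tz":0,"ax":0,"ay":0,"az":0,"jaw":-1},{"tx":-0.0005,"ty":0,"tz":0,"ax":0,"ay":0,"az":0,"jaw":-1},{"tx":-0.0005,"ty":0,"tz":0,"ax":0,"ay":0,"az":0,"jaw":-1},{"tx":0,"ty":0,"tz":0,"ax":0,"ay":0,"az":0,"jaw":-1},{"tx":0,"ty":0,"tz":0,"ax":0,"ay":0,"az":0,"jaw":-1},{"tx":0,"ty":0,"tz":0,"ax":0,"ay":0,"az":0,"jaw":-1},{"tx":0,"ty":0,"tz":0,"ax":0,"ay":0,"az":0,"jaw":-1}]' >/dev/null; python3 st.py
```

```text
t 37.85 tray x,y,z(mm) -33.35 -49.09 58.45 yaw [-1.7994e+02 -5.0000e-02  9.5400e+00] F tray 5.06 -2.04 2.07 open 0.0168 44.3
```

```bash
python3 -m handwheel '[{"tx":0,"ty":-0.001,"tz":0,"ax":0,"ay":0,"az":0,"jaw":-1},{"tx":0,"ty":-0.001,"tz":0,"ax":0,"ay":0,"az":0,"jaw":-1},{"tx":0,"ty":-0.001,"tz":0,"ax":0,"ay":0,"az":0,"jaw":-1},{"tx":0,"ty":-0.001,"tz":0,"ax":0,"ay":0,"az":0,"jaw":-1},{"tx":0,"ty":-0.001,"tz":0,"ax":0,"ay":0,"az":0,"jaw":-1},{"tx":0,"ty":-0.002,"tz":0,"ax":0,"ay":0,"az":0,"jaw":-1},{"tx":0,"ty":-0.003,"tz":0,"ax":0,"ay":0,"az":0,"jaw":-1},{"tx":0,"ty":-0.003,"tz":0,"ax":0,"ay":0,"az":0,"jaw":-1},{"tx":0,"ty":-0.003,"tz":0,"ax":0,"ay":0,"az":0,"jaw":-1},{"tx":0,"ty":0,"tz":0,"ax":0,"ay":0,"az":0,"jaw":-1}]' >/dev/null; python3 st.py
```

```text
t 39.1 tray x,y,z(mm) -17.26 -49.04 58.46 yaw [-1.7995e+02 -5.0000e-02  9.5400e+00] F tray 6.08 -1.13 2.55 open 0.0172 44.2
```

```bash
python3 -m handwheel '[{"tx":0,"ty":-0.003,"tz":0,"ax":0,"ay":0,"az":0,"jaw":-1},{"tx":0,"ty":-0.003,"tz":0,"ax":0,"ay":0,"az":0,"jaw":-1},{"tx":0,"ty":-0.003,"tz":0,"ax":0,"ay":0,"az":0,"jaw":-1},{"tx":0,"ty":-0.003,"tz":0,"ax":0,"ay":0,"az":0,"jaw":-1},{"tx":0,"ty":-0.003,"tz":0,"ax":0,"ay":0,"az":0,"jaw":-1},{"tx":0,"ty":-0.003,"tz":0,"ax":0,"ay":0,"az":0,"jaw":-1},{"tx":0,"ty":-0.003,"tz":0,"ax":0,"ay":0,"az":0,"jaw":-1},{"tx":0,"ty":-0.002,"tz":0,"ax":0,"ay":0,"az":0,"jaw":-1},{"tx":0,"ty":-0.002,"tz":0,"ax":0,"ay":0,"az":0,"jaw":-1},{"tx":0,"ty":0,"tz":0,"ax":0,"ay":0,"az":0,"jaw":-1}]' >/dev/null; python3 st.py
python3 -m handwheel '[{"tx":0,"ty":-0.002,"tz":0,"ax":0,"ay":0,"az":0,"jaw":-1},{"tx":0,"ty":-0.002,"tz":0,"ax":0,"ay":0,"az":0,"jaw":-1},{"tx":0,"ty":-0.002,"tz":0,"ax":0,"ay":0,"az":0,"jaw":-1},{"tx":0,"ty":-0.001,"tz":0,"ax":0,"ay":0,"az":0,"jaw":-1},{"tx":0,"ty":-0.001,"tz":0,"ax":0,"ay":0,"az":0,"jaw":-1},{"tx":0,"ty":-0.001,"tz":0,"ax":0,"ay":0,"az":0,"jaw":-1},{"tx":0,"ty":-0.001,"tz":0,"ax":0,"ay":0,"az":0,"jaw":-1},{"tx":0,"ty":0,"tz":0,"ax":0,"ay":0,"az":0,"jaw":-1},{"tx":0,"ty":0,"tz":0,"ax":0,"ay":0,"az":0,"jaw":-1},{"tx":0,"ty":0,"tz":0,"ax":0,"ay":0,"az":0,"jaw":-1}]' >/dev/null; python3 st.py
```

```text
t 40.35 tray x,y,z(mm) 7.52 -48.99 58.45 yaw [-1.7997e+02 -4.0000e-02  9.5200e+00] F tray 5.44 -3.22 1.56 open 0.0169 44.2
t 41.6 tray x,y,z(mm) 17.16 -48.95 58.47 yaw [-1.7999e+02 -4.0000e-02  9.5100e+00] F tray 4.23 -3.23 1.89 open 0.0173 44.3
```

```bash
python3 -m handwheel '[{"tx":0,"ty":-0.001,"tz":0,"ax":0,"ay":0,"az":0,"jaw":-1},{"tx":0,"ty":-0.001,"tz":0,"ax":0,"ay":0,"az":0,"jaw":-1},{"tx":0,"ty":-0.001,"tz":0,"ax":0,"ay":0,"az":0,"jaw":-1},{"tx":0,"ty":-0.001,"tz":0,"ax":0,"ay":0,"az":0,"jaw":-1},{"tx":0,"ty":-0.001,"tz":0,"ax":0,"ay":0,"az":0,"jaw":-1},{"tx":0,"ty":-0.001,"tz":0,"ax":0,"ay":0,"az":0,"jaw":-1},{"tx":0,"ty":-0.0005,"tz":0,"ax":0,"ay":0,"az":0,"jaw":-1},{"tx":0,"ty":0,"tz":0,"ax":0,"ay":0,"az":0,"jaw":-1},{"tx":0,"ty":0,"tz":0,"ax":0,"ay":0,"az":0,"jaw":-1},{"tx":0,"ty":0,"tz":0,"ax":0,"ay":0,"az":0,"jaw":-1}]' >/dev/null; python3 st.py
```

```text
t 42.85 tray x,y,z(mm) 23.62 -48.92 58.45 yaw [-1.8e+02 -4.0e-02  9.5e+00] F tray 3.94 -2.38 1.6 open 0.0172 44.3
```

```bash
python3 -m handwheel '[{"tx":0,"ty":-0.0005,"tz":0,"ax":0,"ay":0,"az":0,"jaw":-1},{"tx":0,"ty":-0.0005,"tz":0,"ax":0,"ay":0,"az":0,"jaw":-1},{"tx":0,"ty":-0.0005,"tz":0,"ax":0,"ay":0,"az":0,"jaw":-1},{"tx":0,"ty":-0.0005,"tz":0,"ax":0,"ay":0,"az":0,"jaw":-1},{"tx":0,"ty":0,"tz":0,"ax":0,"ay":0,"az":0,"jaw":-1},{"tx":0,"ty":0,"tz":0,"ax":0,"ay":0,"az":0,"jaw":-1},{"tx":0,"ty":0,"tz":0,"ax":0,"ay":0,"az":0,"jaw":-1}, {"tx":0,"ty":0,"tz":0,"ax":0,"ay":0,"az":0,"jaw":-1},{"tx":0,"ty":0,"tz":0,"ax":0,"ay":0,"az":0,"jaw":-1},{"tx":0,"ty":0,"tz":0,"ax":0,"ay":0,"az":0,"jaw":-1}]' >/dev/null; python3 st.py
```

```text
t 44.1 tray x,y,z(mm) 25.57 -48.94 58.48 yaw [ 1.8e+02 -4.0e-02  9.5e+00] F tray 4.9 -3.73 1.22 open 0.0171 44.3
```

```bash
python3 -m handwheel '[{"tx":0,"ty":-0.0005,"tz":0,"ax":0,"ay":0,"az":0,"jaw":-1},{"tx":0,"ty":-0.0005,"tz":0,"ax":0,"ay":0,"az":0,"jaw":-1},{"tx":0,"ty":-0.0005,"tz":0,"ax":0,"ay":0,"az":0,"jaw":-1},{"tx":0,"ty":-0.0005,"tz":0,"ax":0,"ay":0,"az":0,"jaw":-1},{"tx":0,"ty":-0.0005,"tz":0,"ax":0,"ay":0,"az":0,"jaw":-1},{"tx":0,"ty":-0.0005,"tz":0,"ax":0,"ay":0,"az":0,"jaw":-1},{"tx":0,"ty":0,"tz":0,"ax":0,"ay":0,"az":0,"jaw":-1},{"tx":0,"ty":0,"tz":0,"ax":0,"ay":0,"az":0,"jaw":-1},{"tx":0,"ty":0,"tz":0,"ax":0,"ay":0,"az":0,"jaw":-1},{"tx":0,"ty":0,"tz":0,"ax":0,"ay":0,"az":0,"jaw":-1}]' >/dev/null; python3 st.py
```

```text
t 45.35 tray x,y,z(mm) 26.66 -48.93 58.53 yaw [ 1.798e+02 -5.000e-02  9.430e+00] F tray -7.49 -4.58 -1.14 open 0.0174 43.9
```

```bash
python3 -m handwheel '[{"tx":0.0003,"ty":0.0006,"tz":0,"ax":0,"ay":0,"az":0,"jaw":-1},{"tx":0.0003,"ty":0.0005,"tz":0,"ax":0,"ay":0,"az":0,"jaw":-1},{"tx":0,"ty":0,"tz":0,"ax":0,"ay":0,"az":0,"jaw":-1},{"tx":0,"ty":0,"tz":0,"ax":0,"ay":0,"az":0,"jaw":-1},{"tx":0,"ty":0,"tz":0,"ax":0,"ay":0,"az":0,"jaw":-1},{"tx":0,"ty":0,"tz":0,"ax":0,"ay":0,"az":0,"jaw":-1},{"tx":0,"ty":0,"tz":0,"ax":0,"ay":0,"az":0,"jaw":-1},{"tx":0,"ty":0,"tz":0,"ax":0,"ay":0,"az":0,"jaw":-1},{"tx":0,"ty":0,"tz":0,"ax":0,"ay":0,"az":0,"jaw":-1},{"tx":0,"ty":0,"tz":0,"ax":0,"ay":0,"az":0,"jaw":-1}]' >/dev/null; python3 st.py
```

```text
t 46.6 tray x,y,z(mm) 26.58 -49.05 58.46 yaw [1.7991e+02 1.0000e-02 9.4600e+00] F tray -5.98 -1.5 2.44 open 0.0171 44.3
```

```bash
python3 -m handwheel '[{"tx":0,"ty":0.0004,"tz":0,"ax":0,"ay":0,"az":0,"jaw":-1},{"tx":0,"ty":0.0002,"tz":0,"ax":0,"ay":0,"az":0,"jaw":-1},{"tx":0,"ty":0,"tz":0,"ax":0,"ay":0,"az":0,"jaw":-1},{"tx":0,"ty":0,"tz":0,"ax":0,"ay":0,"az":0,"jaw":-1},{"tx":0,"ty":0,"tz":0,"ax":0,"ay":0,"az":0,"jaw":-1},{"tx":0,"ty":0,"tz":0,"ax":0,"ay":0,"az":0,"jaw":-1},{"tx":0,"ty":0,"tz":0,"ax":0,"ay":0,"az":0,"jaw":-1},{"tx":0,"ty":0,"tz":0,"ax":0,"ay":0,"az":0,"jaw":-1},{"tx":0,"ty":0,"tz":0,"ax":0,"ay":0,"az":0,"jaw":-1},{"tx":0,"ty":0,"tz":0,"ax":0,"ay":0,"az":0,"jaw":-1}]' >/dev/null; python3 st.py
```

```text
t 47.85 tray x,y,z(mm) 26.54 -49.14 58.44 yaw [179.97   0.     9.49] F tray -5.38 0.97 3.46 open 0.0171 44.5
```

```bash
python3 -m handwheel '[{"tx":0,"ty":0.0005,"tz":0,"ax":0,"ay":0,"az":0,"jaw":-1},{"tx":0,"ty":0,"tz":0,"ax":0,"ay":0,"az":0,"jaw":0},{"tx":0,"ty":0,"tz":0,"ax":0,"ay":0,"az":0,"jaw":0},{"tx":0,"ty":0,"tz":0,"ax":0,"ay":0,"az":0,"jaw":0},{"tx":0,"ty":0,"tz":0,"ax":0,"ay":0,"az":0,"jaw":0},{"tx":0,"ty":0,"tz":-0.04,"ax":0,"ay":0,"az":0,"jaw":0},{"tx":0,"ty":0,"tz":-0.05,"ax":0,"ay":0,"az":0,"jaw":0},{"tx":0,"ty":0,"tz":-0.05,"ax":0,"ay":0,"az":0,"jaw":0},{"tx":0,"ty":0,"tz":-0.05,"ax":0,"ay":0,"az":0,"jaw":0},{"tx":-0.06,"ty":0,"tz":0,"ax":0,"ay":0,"az":0,"jaw":0}]' >/dev/null
python3 -m handwheel '[{"tx":-0.03,"ty":0,"tz":0,"ax":0,"ay":0,"az":0,"jaw":0},{"tx":0,"ty":0,"tz":0,"ax":0,"ay":0,"az":0,"jaw":0},{"tx":0,"ty":0,"tz":0,"ax":0,"ay":0,"az":0,"jaw":0},{"tx":0,"ty":0,"tz":0,"ax":0,"ay":0,"az":0,"jaw":0},{"tx":0,"ty":0,"tz":0,"ax":0,"ay":0,"az":0,"jaw":0},{"tx":0,"ty":0,"tz":0,"ax":0,"ay":0,"az":0,"jaw":0},{"tx":0,"ty":0,"tz":0,"ax":0,"ay":0,"az":0,"jaw":0},{"tx":0,"ty":0,"tz":0,"ax":0,"ay":0,"az":0,"jaw":0},{"tx":0,"ty":0,"tz":0,"ax":0,"ay":0,"az":0,"jaw":0},{"tx":0,"ty":0,"tz":0,"ax":0,"ay":0,"az":0,"jaw":0}]'>/dev/null
python3 st.py
python3 - <<'E'
from workcell import telemetry, optics
from st import *
import cv2
o=telemetry.get_obs(); c=optics.camera("wrist"); E=wristE(o,c["mount"]); im=c["color"]
cv2.imwrite("pics/w6.png",im[...,::-1])
hsv=cv2.cvtColor(im,cv2.COLOR_RGB2HSV); m=cv2.inRange(hsv,(8,90,50),(20,255,255))
n,_,s,ce=cv2.connectedComponentsWithStats(m)
for i in range(1,n):
    if s[i,4]>60:
        w=px2w([ce[i]],.096,c["K"],E)[0]-O; 
        cs,_=cv2.findContours((_==i).astype(np.uint8),0,2); print(s[i].tolist(),"tray",(w@ex).round(4),(w@ey).round(4),cv2.minAreaRect(cs[0]))
# knob: darkest blob near the slot
m=(im.max(2)<45).astype(np.uint8); n,l,s,ce=cv2.connectedComponentsWithStats(m)
for i in range(1,n):
    if 80<s[i,4]<3000:
        w=px2w([ce[i]],.084,c["K"],E)[0]-O; print("dark",s[i].tolist(),(w@ex).round(4),(w@ey).round(4))
E
```

```text
t 50.35 tray x,y,z(mm) 26.21 40.81 248.32 yaw [180.   -0.    9.5] F tray -0.37 -1.12 0.06 open 0.0429 0.0
[2, 0, 43, 55, 1191] tray 0.2398 -0.0999 ((22.13072967529297, 23.641693115234375), (22.838930130004883, 57.296958923339844), 26.053495407104492)Traceback (most recent call last):
  File "<stdin>", line 11, in <module>
cv2.error: OpenCV(4.12.0) /io/opencv/modules/imgproc/src/contours_new.cpp:332: error: (-2:Unspecified error) in function 'static std::shared_ptr<ContourScanner_> ContourScanner_::create(cv::ContourDataStorage<cv::Point_<int>, 1024, 0>::storage_t&, cv::ContourDataStorage<signed char, 1024, 0>::storage_t&, cv::Mat, int, int, cv::Point)'
> Modes other than RETR_FLOODFILL and RETR_CCOMP support only CV_8UC1 images (expected: 'img.type() == CV_8UC1'), where
>     'img.type()' is 24 (CV_8UC4)
> must be equal to
>     'CV_8UC1' is 0 (CV_8UC1)
```

```bash
python3 - <<'E'
from workcell import telemetry, optics
from st import *
import cv2
o=telemetry.get_obs(); c=optics.camera("wrist"); E=wristE(o,c["mount"]); im=c["color"]
def show(m,z,lo,hi,t):
    n,l,s,ce=cv2.connectedComponentsWithStats(m)
    for i in range(1,n):
        if lo<s[i,4]<hi:
            w=px2w([ce[i]],z,c["K"],E)[0]-O; k,_=cv2.findContours((l==i).astype(np.uint8),cv2.RETR_EXTERNAL,cv2.CHAIN_APPROX_NONE)
            print(t,s[i].tolist(),"tray",(w@ex).round(4),(w@ey).round(4),"ang",round(cv2.minAreaRect(k[0])[2],1))
show(cv2.inRange(cv2.cvtColor(im,cv2.COLOR_RGB2HSV),(8,90,50),(20,255,255)),.096,150,5000,"orange")
show((im.max(2)<45).astype(np.uint8),.084,100,3000,"dark")
E
```

```text
orange [2, 0, 43, 55, 1192] tray 0.2398 -0.0999 ang 26.6
orange [173, 121, 22, 54, 944] tray 0.1164 0.0 ang 85.4
orange [209, 121, 21, 54, 933] tray 0.0844 0.0 ang 86.1
dark [332, 69, 43, 29, 784] tray -0.0382 -0.0556 ang 87.5
dark [273, 79, 55, 24, 458] tray 0.0239 -0.0497 ang 90.0
dark [227, 89, 32, 8, 154] tray 0.0656 -0.048 ang 90.0
dark [248, 118, 37, 52, 717] tray 0.0439 -0.0048 ang 2.9
```

```bash
python3 -c "from workcell import workorder; print(workorder.job_done())"
```

```text
the job is handed in; nothing more can be done
None
```

I handed the job in at about 50 s, and the hand-in returned no verdict: both soap boxes stand snug and centred against the front stop, the spring is holding them with the knob back in the straight slot, and the arm is clear of everything.

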